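# Zero a bench densitometer and read two film clips on its cross-slide carrier

### The arm

A 6-joint arm with a two-finger parallel gripper is mounted at the origin on the work surface. World frame = base frame: x ahead of the robot, y to its left, z up, the work surface at z = 0. Lengths are in m, angles in rad, forces in N, time in s.
With the tool pointing down it reaches from about 0.325 to 0.925 m from the base axis. Payload 3.1 kg.
Tool frame: the origin (TCP) lies between the finger pads, 19 mm behind the fingertips; this is the grasp point; z points along the fingers, x is the direction in which the jaws open and shut, and the axes are right-handed (so a half turn about z gives the same grasp; the last joint's range is limited). The gripper opens to 85 mm and grips with 20 to 120 N. Pads are 22 mm wide; open, the fingers measure 114 mm over their backs; the gripper's body (76 mm by 85 mm) begins 54 mm behind the grasp point. The pads swing forward as they close: fully open they stand 13 mm farther back than shut.
Start: joints at [-1.337, 0.217, 1.613, -0, 1.311, -0.112], TCP at [0.212, -0.588, 0.25] pointing down, gripper open.
Joint ranges: [-2.75, 2.75], [-0.78, 2.1], [0.31, 2.55], [-1.13, 4.27], [0.13, 2.63], [-2.58, 2.58]. Speed limits (rad/s): [2.79, 2.79, 3.14, 3.14, 3.14, 3.14].

### API

Orientations are given as a 3x3 rotation matrix whose columns are the frame's x, y, z axes.
In Python, from cell import arm, eyes gives the robot as it stands. The module is installed in compiled form; this text tells all that it offers.
- The arm moves only by the tool play_rows, never from a script. Its argument "plan" is a list of rows, each an object with "gripper": the finger opening in mm, from 0 to 85.4; "xyz": the shift along the tool's x, y, z in units of 30 mm (1.0 is 30 mm), a list of three; "turn": the turn about the tool's z in units of 10 degrees (1.0 is 10 degrees). In form: [{"gripper": gripper, "xyz": [x, y, z], "turn": turn}, ...]. A call has 1 to 12 rows; each row is the pose to reach, as a shift and turn from the pose commanded when the call began, along the tool's axes at that moment; what a row does not reach only later rows make up. A row lasts 1/8 s, in which the tool goes at most 62.5 mm and 10.7 degrees, less where a joint would pass 70% of its speed; a pose out of reach is approached as far as the arm can. A call with a gripper value outside its range is refused whole. The fingers move at their own pace and stop on an object; "squeeze" is the grip in N (left out, the last holds). Time passes only in rows, so rows that repeat a pose let the fingers close. It gives the time, the measured TCP pose, the force and the opening at its end, in the units of the state.
- arm.sense(): the state, without advancing time (a new reading comes with each control period).
- eyes.read_camera(name): name is "scene" or "top" or "wrist"; returns (picture, depth): 420x560x3 uint8, red, green, blue; 420x560 float32, m along the optical axis (not along the pixel's ray), 0 where there is no reading.
- eyes.camera_info(name): a dict with "fx", "fy", "cx", "cy" (pixels), "extrinsics" (4x4, takes a point from camera to world coordinates); the wrist camera has in their place "mount" (4x4, takes a point from camera to tool coordinates, whose origin is the TCP and whose axes are the tool frame's). Camera axes: x right, y down, z forward; pixel columns grow to the right and rows downward; lengths in m; the calibration is good to about 2 mm. A picture is of the moment at which its call begins: read the wrist's pose just before it. camera_info takes no time and is no camera call.
- arm.sign_off(): hands the job in, once; it reports no verdict.
The state is a dict: "t": time; "joint_pos": joint angles; "qd": joint speeds; "joint_torque": joint torques, N m; "position": TCP position; "tool_rot": TCP orientation; "wrist_force": force on the tool from outside, world axes, zero at the start; "ft_torque": the same for the moment, N m; "gripper_width": finger opening in m.
Only numpy, scipy, OpenCV 4.12 (cv2) and the standard library are available. Lean on these libraries where they do the work, as an engineer would, in place of code of your own. Each camera call takes 0.05 s, during which the arm holds its last target. There are 200 camera calls.

### The job

Take the density readings of the two mounted clips: move the carrier by its knob until the tip of the fixed pointer stands inside the round zero hole, let go of the carrier, and hold the read key fully down for about a second; then do the same at the drawn ring on the left-hand clip (left as seen from the knob's side, where the robot stands), and last at the drawn ring on the right-hand clip. Never press the key while the tip is off a mark, do not knock the pointer, and leave everything else on the counter where it is. Finish with the carrier standing at the right-hand ring and the key up.

Things in the scene. Friction and masses are not known exactly. Their poses are not given: they have to be found in the camera images.
- densitometer: Bench densitometer, a grey box 320 (x) x 360 (y) x 50 mm high, immovable; origin at the centre of its underside, +x away from the robot (turned up to 0.25 rad), +y left. On its 50 mm high deck run two crossed slides with the clip carrier on top; the fixed pointer reaches over them from the far side; the read key is at the deck's near right corner.
- pointer: The densitometer's fixed reading pointer: a grey pillar (top 114 mm above the counter) at the middle of the deck's far edge, a short arm towards the robot 100 to 112 mm up, and a thin brass needle slanting down towards the robot to the tip. Rigid, delicate; all of it lies beyond the tip, clear of the knob. Origin as the densitometer's.
- pointer_tip (a point): Tip of the needle, 85 mm above the counter, 3 to 7 mm above what passes under it; fixed at 15 mm beyond the densitometer's origin along its x.
- carrier: Clip carrier: aluminium plate 100 (x) x 160 (y) x 6 mm, top 79 mm above the counter, tongue with knob towards the robot, two white 50 mm clips on it. Moves by hand along the densitometer's x (70 mm in all) and y (150 mm), never turns; 2 N moves a slide, it stays where left; all marks can be reached 12 mm short of the stops. Axes as the densitometer's; origin under the plate.
- knob (a point): Upright round black knob on the carrier's tongue, 20 mm diameter, 36 mm high, top 115 mm above the counter; the point is on its axis 103 mm above the counter, a good TCP height to grip it from above, fingers in any direction. From it, in the carrier's axes, the zero hole lies at (58, -62) mm, the left ring at (102, 42), the right ring at (102, -18).
- zero_hole (a point): Centre, on the plate's top, of the zero hole: a plain round through hole 11 mm in diameter in the carrier plate, with a thin dark line round it, near the plate's near right corner.
- left_ring (a point): Centre of the white grease-pencil ring (about 11 mm inside, 15 mm outside diameter) drawn on the dark film of the left-hand (+y) clip.
- right_ring (a point): Centre of the same kind of ring on the right-hand (-y) clip.
- read_key_top (a point): Top centre of the read key: a round grey push key, 28 mm diameter, in a black collar at the near right corner of the deck (105 mm towards the robot and 145 mm right of the densitometer's origin). Top 72 mm above the counter, 10 mm proud of the collar. Pressed straight down from above.
- read_key (a joint): Travel of the read key in m: 0 up, 0.006 fully down (counts as down beyond 0.004); spring-returned, fully down at 5 N.
- tape_dispenser: Bystander: brushed steel tape dispenser, 150 x 62 x 98 mm, loose; origin at the centre of its underside.
- scoop: Bystander: yellow plastic trim bin scoop, 230 x 90 x 41 mm, loose; origin under its blade's rear part.
- tin_reel: Bystander: dented tin reel lying flat, 176 mm diameter, 19 mm high, loose; origin at the centre of its underside.
- rosewood_pointer: Bystander: polished rosewood editing pointer, a round tapered stick 260 mm long and 16 mm thick lying before the densitometer (not the densitometer's pointer), loose; origin under its middle.
- loupe: Bystander: black standing loupe, 42 mm diameter, 46 mm high, loose, at the densitometer's left; origin at the centre of its underside.
- grease_pencil: Bystander: pale grease pencil 155 x 9 x 9 mm lying at the densitometer's right, loose; origin under its middle.
- spare_mounts: Bystander: pile of spare mounted clips 50 x 50 x 12 mm, loose, on the counter at the densitometer's left; origin at the centre of its underside.

How it is judged:
On the way, in this order (a step that is already met when the one before it is completed fails the run):
1. the read key held down for 0.3 s with the pointer tip inside the zero hole, the carrier at rest and not touched by the robot (horizontal distance between pointer_tip and zero_hole below 0.0055 m and value of joint read_key above 0.004 m and linear speed of carrier below 0.01 m/s and contact force between each of the arm, the fingers and carrier below 0.5 N), for 0.3 s.
2. the same at the left-hand clip's ring (horizontal distance between pointer_tip and left_ring below 0.0055 m and value of joint read_key above 0.004 m and linear speed of carrier below 0.01 m/s and contact force between each of the arm, the fingers and carrier below 0.5 N), for 0.3 s.
3. the same at the right-hand clip's ring (horizontal distance between pointer_tip and right_ring below 0.0055 m and value of joint read_key above 0.004 m and linear speed of carrier below 0.01 m/s and contact force between each of the arm, the fingers and carrier below 0.5 N), for 0.3 s.
At the end, for the whole second after the job is handed in: After readings at the zero hole, the left ring and the right ring in that order, the pointer tip stands within 5.5 mm (horizontally) of the right ring's centre, the carrier is at rest and the read key is up (travel under 1.5 mm) (horizontal distance between pointer_tip and right_ring below 0.0055 m and value of joint read_key below 0.0015 m and linear speed of carrier below 0.01 m/s); the robot touches nothing.
It fails at once if the read key pressed (beyond 4 mm) while the pointer tip is more than 7 mm from every mark (value of joint read_key above 0.004 m and not (horizontal distance between pointer_tip and zero_hole below 0.007 m) and not (horizontal distance between pointer_tip and left_ring below 0.007 m) and not (horizontal distance between pointer_tip and right_ring below 0.007 m)).
It fails at once if the fixed pointer knocked (more than 3 N) (contact force between pointer and anything else above 3 N).
It fails at once if something else on the counter shifted by more than 20 mm (distance of any of tape_dispenser, scoop, tin_reel, rosewood_pointer, loupe, grease_pencil, spare_mounts from where it was at the start of the episode above 0.02 m).
It also fails if it takes over 72 s, if anything falls off the work surface, if the arm or the gripper's body presses on something with over 40 N, if the wrist force passes 120 N, or if a joint passes its speed limit or range.

## Working session

There is one attempt and no reset: what is moved stays moved. The work goes in short steps, Python scripts to look and compute and a tool call to move; the robot and the scene stay as the last step left them, time stands still between calls to the robot, and variables do not carry over. Pictures are saved under pics/ and viewed, about 8 in all and at most 12, crops included, and the job is handed in when it is done.

Besides the shell and the picture viewer there is one more tool, called after "Emit:" as name(argument=value, ...), one argument or row to a line, values as JSON. play_rows: Moves the arm, as the interface text tells. Its arguments: {"type":"object","properties":{"plan":{"type":"array"},"squeeze":{"type":"number"}},"required":["plan"]}

```bash
mkdir -p pics; cat > h.py <<'E'
import numpy as np, cv2
from cell import arm, eyes
def cam(name):
    s=arm.sense(); p,d=eyes.read_camera(name); i=eyes.camera_info(name)
    if name=="wrist":
        T=np.eye(4);T[:3,:3]=s["tool_rot"];T[:3,3]=s["position"];E=T@np.array(i["mount"])
    else: E=np.array(i["extrinsics"])
    return p,d,i,E
def ray(i,E,u,v,z):
    r=E[:3,:3]@np.array([(u-i["cx"])/i["fx"],(v-i["cy"])/i["fy"],1]); o=E[:3,3]
    return o+r*(z-o[2])/r[2]
def proj(i,E,P):
    q=np.linalg.inv(E)@np.append(P,1); return q[0]/q[2]*i["fx"]+i["cx"],q[1]/q[2]*i["fy"]+i["cy"]
E
python3 - <<'E'
from h import *
for n in ("top","scene"):
    p,d,i,X=cam(n); cv2.imwrite(f"pics/{n}0.png",p[:,:,::-1]); np.savez(f"{n}0.npz",p=p,d=d,X=X,k=[i[k] for k in("fx","fy","cx","cy")]); print(n,i["fx"],i["cx"],i["cy"],X.round(3).tolist())
s=arm.sense(); print(s["t"],s["tool_rot"],s["gripper_width"])
E
```

```text
top 531.1176105083177 276.10895777476986 211.17394872643266 [[-0.028, -0.989, 0.143, 0.354], [-0.999, 0.03, 0.013, -0.03], [-0.017, -0.143, -0.99, 1.488], [0.0, 0.0, 0.0, 1.0]]
scene 424.4115543305805 279.45050656932597 205.67313330864917 [[-0.459, 0.749, -0.478, 1.149], [0.888, 0.388, -0.245, 0.275], [0.002, -0.537, -0.843, 1.103], [0.0, 0.0, 0.0, 1.0]]
0.1 [[ 3.38923314e-01 -9.40813864e-01 -5.09609476e-04]
 [-9.40811404e-01 -3.38923602e-01  2.16648038e-03]
 [-2.21097346e-03 -2.54824306e-04 -9.99997523e-01]] 0.08527869057931001
```

View pics/top0.png

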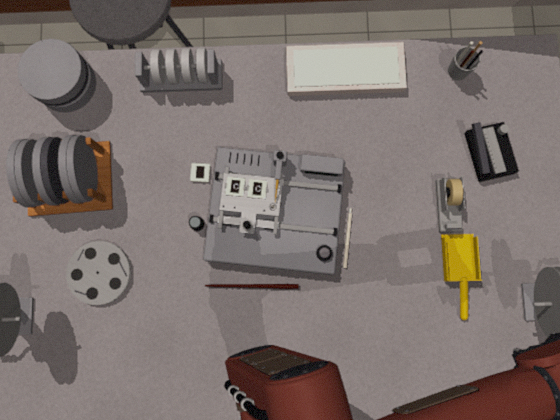

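Top view: densitometer around (275,210), knob near (247,226), key near (324,253), rings near (236,187) and (258,188). I'll take an enlarged crop.

```bash
python3 - <<'E'
from h import *
p=np.load("top0.npz")["p"]
c=cv2.resize(p[140:285,195:355],None,fx=4.5,fy=4,interpolation=cv2.INTER_CUBIC) if 0 else cv2.resize(p[140:285,195:355],None,fx=4,fy=4,interpolation=cv2.INTER_CUBIC)
cv2.imwrite("pics/top0c.png",c[:,:,::-1])
E
```

```text
(no output)
```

View pics/top0c.png

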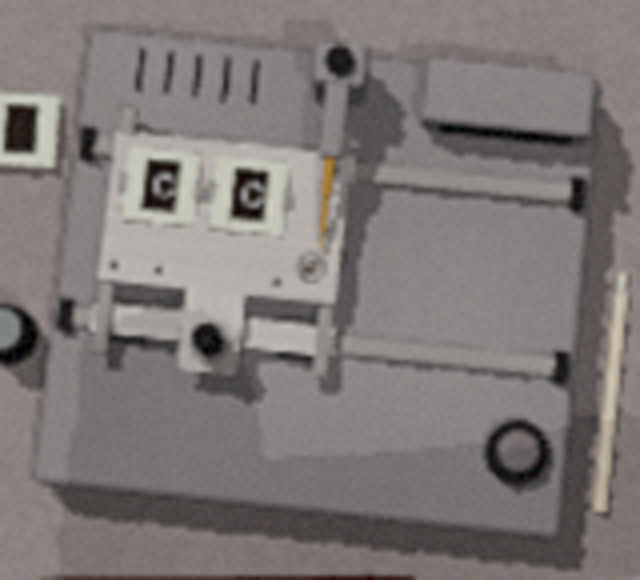

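Crop (÷4, +195,+140): knob (208,340), zero hole (312,268), rings (163,184)/(250,192), needle tip (322,247), key (518,452).

```bash
python3 - <<'E'
from h import *
f=np.load("top0.npz");k=dict(zip(("fx","fy","cx","cy"),f["k"]));X=f["X"]
pts=dict(knob=(208,340,.115),zero=(312,268,.079),L=(163,184,.081),R=(250,192,.081),tip=(322,247,.085),key=(518,452,.072),
 fl=(92,30,.05),nl=(38,480,.05),nr=(555,533,.05),fr=(592,80,.05))
W={}
for n,(u,v,z) in pts.items():
    W[n]=ray(k,X,195+(u+.5)/4-.5,140+(v+.5)/4-.5,z); print(n,W[n].round(4), f["d"][int(140+v/4),int(195+u/4)])
# similarity: fit carrier marks with known offsets from knob
A=np.array([[0,0],[58,-62],[102,42],[102,-18]])/1e3
B=np.array([W[n][:2] for n in("knob","zero","L","R")])
def fit(A,B):
    a=A-A.mean(0);b=B-B.mean(0);th=np.arctan2((a[:,0]*b[:,1]-a[:,1]*b[:,0]).sum(),(a*b).sum())
    R=np.array([[np.cos(th),-np.sin(th)],[np.sin(th),np.cos(th)]]);t=B.mean(0)-R@A.mean(0);return th,R,t,(A@R.T+t-B)*1e3
th,R,t,r=fit(A,B);print("carrier",th,t,r.round(1).tolist())
A2=np.array([[160,180],[-160,180],[-160,-180],[160,-180],[-105,-145],[15,0]])/1e3
B2=np.array([W[n][:2] for n in("fl","nl","nr","fr","key","tip")])
th,R,t,r=fit(A2,B2);print("box",th,t,r.round(1).tolist())
s=arm.sense();i=eyes.camera_info("wrist");print(np.array(i["mount"]).round(4).tolist(),i["fx"],i["cx"],i["cy"])
E
```

```text
knob [0.5203 0.0657 0.115 ] 1.3834876
zero [ 0.5712 -0.0026  0.079 ] 1.4528471
L [0.6313 0.0963 0.081 ] 1.4323027
R [0.624  0.0377 0.081 ] 1.4262168
tip [ 0.5843 -0.0098  0.085 ] 1.4186354
key [ 0.4442 -0.1361  0.072 ] 1.4083067
fl [0.7483 0.1468 0.05  ] 1.535567
nl [0.4363 0.1874 0.05  ] 1.4427556
nr [ 0.3906 -0.1603  0.05  ] 1.430466
fr [ 0.7013 -0.1995  0.05  ] 1.43053
carrier -0.12054933687045154 [0.52280802 0.06660745] [[2.5, 0.9], [1.8, 0.7], [-2.2, -0.3], [-2.1, -1.3]]
box -0.131533248871433 [ 0.56886008 -0.00659588] [[2.8, 4.0], [-2.4, 5.5], [-4.0, -3.7], [2.6, -6.5], [1.5, -0.5], [-0.5, 1.2]]
[[1.0, 0.0007, 0.001, 0.0016], [-0.001, 0.9527, 0.304, -0.0791], [-0.0007, -0.304, 0.9527, -0.1243], [0.0, 0.0, 0.0, 1.0]] 305.7279230602734 282.71686479125657 211.96428837633394
```

Emit:
play_rows(
  plan=[
    {"gripper":85,"xyz":[-4,-4,0],"turn":0.5},
    {"gripper":85,"xyz":[-17,-17.1,0.5],"turn":2.7},
    {"gripper":85,"xyz":[-17,-17.1,0.5],"turn":2.7},
    {"gripper":85,"xyz":[-17,-17.1,0.5],"turn":2.7},
    {"gripper":85,"xyz":[-17,-17.1,0.5],"turn":2.7},
    {"gripper":85,"xyz":[-17,-17.1,0.5],"turn":2.7},
    {"gripper":85,"xyz":[-17,-17.1,0.5],"turn":2.7},
    {"gripper":85,"xyz":[-17,-17.1,0.5],"turn":2.7},
    {"gripper":85,"xyz":[-17,-17.1,0.5],"turn":2.7},
    {"gripper":85,"xyz":[-17,-17.1,0.5],"turn":2.7},
    {"gripper":85,"xyz":[-17,-17.1,0.5],"turn":2.7},
    {"gripper":85,"xyz":[-17,-17.1,0.5],"turn":2.7},
  ],
)

```text
t: 1.6
position: [0.5219, 0.0685, 0.2345]
tool_rot: [[-0.123, -0.992, -0.001], [-0.992, 0.123, 0.0], [-0.0, 0.001, -1.0]]
wrist_force: [1.0, -0.8, 0.7]
gripper_width: 0.085
```

Emit:
play_rows(
  plan=[
    {"gripper":85,"xyz":[0,0,0],"turn":0},
    {"gripper":85,"xyz":[0,0,0],"turn":0},
    {"gripper":85,"xyz":[0,0,0],"turn":0},
    {"gripper":85,"xyz":[0,0,0],"turn":0},
  ],
)

```text
t: 2.1
position: [0.5214, 0.0646, 0.235]
tool_rot: [[-0.127, -0.992, 0.0], [-0.992, 0.127, -0.0], [0.0, -0.0, -1.0]]
wrist_force: [-0.2, -0.2, 0.6]
gripper_width: 0.0849
```

```bash
python3 - <<'E'
from h import *
p,d,i,X=cam("wrist"); cv2.imwrite("pics/w1.png",p[:,:,::-1]); np.savez("w1.npz",p=p,d=d,X=X,k=[i[k] for k in("fx","fy","cx","cy")])
s=arm.sense();print(s["t"],s["position"],s["tool_rot"].round(4) if hasattr(s["tool_rot"],"round") else s["tool_rot"])
E
```

```text
2.15 [0.52144498 0.06476601 0.23509132] [[-1.267e-01 -9.919e-01  1.000e-04]
 [-9.919e-01  1.267e-01 -1.000e-04]
 [ 1.000e-04 -1.000e-04 -1.000e+00]]
```

View pics/w1.png

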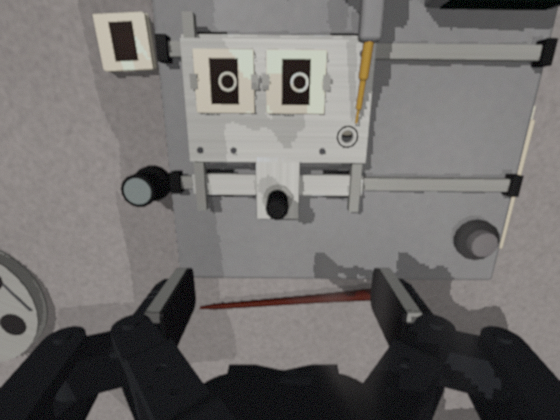

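Wrist view: tip (359,121), zero hole (347,136), rings (228,82) and (299,83), knob (277,203), key top about (483,243).

```bash
python3 - <<'E'
from h import *
f=np.load("w1.npz");k=dict(zip(("fx","fy","cx","cy"),f["k"]));X=f["X"];p=f["p"]
g=cv2.cvtColor(p,cv2.COLOR_RGB2GRAY)
# knob-dark mask
m=(p.max(2)<45).astype(np.uint8); n,l,st,ce=cv2.connectedComponentsWithStats(m)
for a in range(1,n):
    if st[a][4]>60 and st[a][1]<260: print("dark",st[a],ce[a].round(1))
hsv=cv2.cvtColor(p,cv2.COLOR_RGB2HSV); m=((hsv[...,0]>10)&(hsv[...,0]<28)&(hsv[...,1]>130)).astype(np.uint8);m[:,:340]=0;m[140:]=0
ys,xs=np.nonzero(m);o=ys.argsort()[-6:];print("tip",list(zip(xs[o],ys[o])))
pts=dict(zero=(347,136,.079),L=(228,82,.081),R=(299.5,83,.081),tip=(359,121.5,.085),key=(483,243,.072),knobtop=(277,208,.115))
W={n:ray(k,X,u,v,z) for n,(u,v,z) in pts.items()}
for n in W: print(n,W[n].round(4))
e=W["R"]-W["L"];print("ang",np.arctan2(e[0],-e[1]),np.linalg.norm(e))
c=np.hstack([cv2.resize(p[60:150,210:380],None,fx=4,fy=4,interpolation=cv2.INTER_CUBIC)]);c2=cv2.resize(p[180:270,210:380],None,fx=2,fy=2);c=np.vstack([c,cv2.copyMakeBorder(cv2.resize(p[175:235,240:310],None,fx=3.5,fy=3.5),0,0,0,680-245,cv2.BORDER_CONSTANT)])
kk=cv2.resize(p[205:275,440:520],None,fx=3,fy=3);c[360:570,260:500]=kk
cv2.imwrite("pics/w1c.png",c[:,:,::-1]);print(c.shape)
E
```

```text
dark [ 440    0  120   10 1071] [500.8   4.2]
dark [110  23  26  37 355] [121.4  42. ]
dark [155  35  18  28 335] [162.6  48.4]
dark [531  39  26  28 369] [545.6  52.6]
dark [211  60  27  43 688] [222.3  80.8]
dark [283  61  26  43 674] [294.1  81.6]
dark [223  76  10  11  83] [227.2  81. ]
dark [295  77   9  11  77] [299.1  81.9]
dark [122 166  62  40 995] [159.7 181.5]
dark [206 169  27   4  70] [217.4 170.3]
dark [503 175  19  21 227] [513.6 184.9]
dark [267 191  21  28 466] [277.1 204.5]
tip [(np.int64(357), np.int64(117)), (np.int64(357), np.int64(118)), (np.int64(356), np.int64(119)), (np.int64(357), np.int64(119)), (np.int64(356), np.int64(120)), (np.int64(356), np.int64(121))]
zero [ 0.575  -0.0011  0.079 ]
L [0.632  0.0959 0.081 ]
R [0.6236 0.0363 0.081 ]
tip [ 0.5864 -0.0109  0.085 ]
key [ 0.4508 -0.1334  0.072 ]
knobtop [0.5271 0.0676 0.115 ]
ang -0.13912577166916013 0.06017390352565964
(570, 680, 3)
```

View pics/w1c.png

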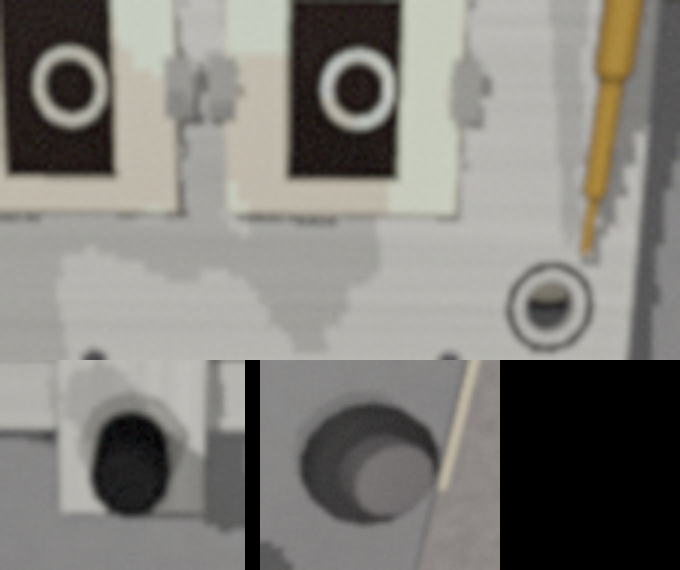

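Knob estimates from all four marks agree within 2 mm: (0.5255, 0.0675). Descend and grip.

Emit:
play_rows(
  plan=[
    {"gripper":60,"xyz":[-0.11,-0.12,1.5],"turn":0},
    {"gripper":60,"xyz":[-0.11,-0.12,3],"turn":0},
    {"gripper":60,"xyz":[-0.11,-0.12,4],"turn":0},
    {"gripper":60,"xyz":[-0.11,-0.12,4.35],"turn":0},
    {"gripper":60,"xyz":[-0.11,-0.12,4.35],"turn":0},
    {"gripper":14,"xyz":[-0.11,-0.12,4.35],"turn":0},
    {"gripper":14,"xyz":[-0.11,-0.12,4.35],"turn":0},
    {"gripper":14,"xyz":[-0.11,-0.12,4.35],"turn":0},
    {"gripper":14,"xyz":[-0.11,-0.12,4.35],"turn":0},
    {"gripper":14,"xyz":[-0.11,-0.12,4.35],"turn":0},
  ],
  squeeze=25,
)

```text
t: 3.4
position: [0.5269, 0.0686, 0.1062]
tool_rot: [[-0.125, -0.992, 0.003], [-0.992, 0.125, 0.0], [-0.0, -0.003, -1.0]]
wrist_force: [-0.6, 0.2, 6.8]
gripper_width: 0.0188
```

```bash
python3 - <<'E'
from h import *
p,d,i,X=cam("wrist"); cv2.imwrite("pics/w2.png",p[:,:,::-1]); np.savez("w2.npz",p=p,d=d,X=X,k=[i[k] for k in("fx","fy","cx","cy")])
s=arm.sense();print(s["t"],s["position"],s["gripper_width"],s["wrist_force"])
E
```

```text
3.45 [0.52687947 0.06862202 0.1061687 ] 0.019287150265229883 [-0.60779186 -0.73088585  6.21602528]
```

View pics/w2.png

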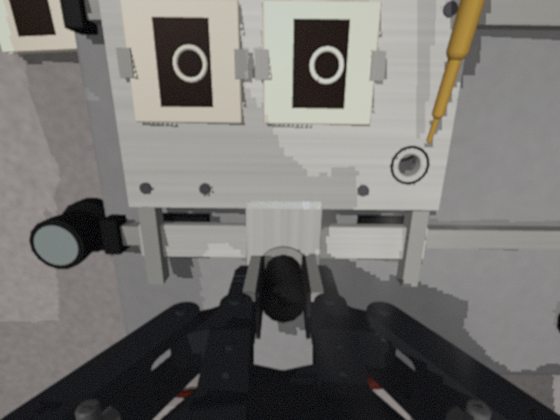

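Knob gripped; tip (430,142), hole (409,165), rings (190,64) and (326,65) visible.

```bash
cat >> h.py <<'E'
def marks(pts,k,X,R):
    W={n:ray(k,X,u,v,z) for n,(u,v,z) in pts.items()}
    for n in W: print(n,W[n].round(4),"tip-mark tool xy mm",((W["tip"]-W[n])@R[:,:2]*1e3).round(1))
    if "L" in W and "R" in W:
        e=W["R"]-W["L"];print("ang",np.arctan2(e[0],-e[1]),np.linalg.norm(e))
    return W
E
python3 - <<'E'
from h import *
f=np.load("w2.npz");k=dict(zip(("fx","fy","cx","cy"),f["k"]));X=f["X"]
R=np.array(arm.sense()["tool_rot"])
marks(dict(zero=(409.5,165,.079),L=(190,64,.081),R=(326.5,65,.081),tip=(430,142.5,.085)),k,X,R)
E
```

```text
zero [ 0.5744 -0.0018  0.079 ] tip-mark tool xy mm [  5.7 -11.4]
L [0.6323 0.096  0.081 ] tip-mark tool xy mm [110.   33.7]
R [0.6244 0.0357 0.081 ] tip-mark tool xy mm [49.2 33.4]
tip [ 0.5851 -0.0089  0.085 ] tip-mark tool xy mm [0. 0.]
ang -0.1311617990956961 0.06078660645553062
```

Emit:
play_rows(
  plan=[
    {"gripper":14,"xyz":[0.06,-0.12,0],"turn":0},
    {"gripper":14,"xyz":[0.12,-0.24,0],"turn":0},
    {"gripper":14,"xyz":[0.19,-0.38,0],"turn":0},
    {"gripper":14,"xyz":[0.19,-0.38,0],"turn":0},
    {"gripper":14,"xyz":[0.19,-0.38,0],"turn":0},
    {"gripper":14,"xyz":[0.19,-0.38,0],"turn":0},
  ],
)

```text
t: 4.2
position: [0.5378, 0.0617, 0.1062]
tool_rot: [[-0.125, -0.992, 0.004], [-0.992, 0.125, 0.0], [-0.001, -0.004, -1.0]]
wrist_force: [0.6, 0.4, 5.4]
gripper_width: 0.0189
```

```bash
python3 - <<'E'
from h import *
p,d,i,X=cam("wrist"); np.savez("w3.npz",p=p,d=d,X=X,k=[i[k] for k in("fx","fy","cx","cy")])
s=arm.sense();print(s["t"],s["position"],s["gripper_width"],s["wrist_force"])
c=cv2.resize(p[100:200,360:500],None,fx=4,fy=4,interpolation=cv2.INTER_CUBIC);cv2.imwrite("pics/w3c.png",c[:,:,::-1])
E
```

```text
4.25 [0.53782481 0.06168407 0.10623268] 0.01893226587264824 [-0.59553981  0.74874505  5.59983189]
```

View pics/w3c.png

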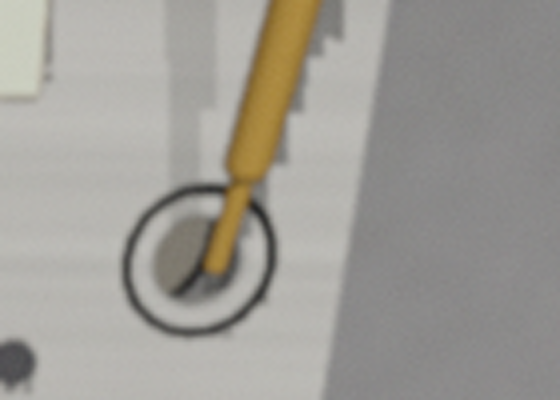

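Tip appears inside the hole: tip (413.3,168), hole centre (409.8,165).

```bash
python3 - <<'E'
from h import *
f=np.load("w3.npz");k=dict(zip(("fx","fy","cx","cy"),f["k"]));X=f["X"]
R=np.array(arm.sense()["tool_rot"])
W=marks(dict(zero=(409.6,164.7,.079),tip=(413.1,167.7,.085)),k,X,R)
s=arm.sense()
# key approach: key from densitometer origin = tip-(15,0); th
th=-.129;Q=np.array([[np.cos(th),-np.sin(th)],[np.sin(th),np.cos(th)]])
for t in (W["tip"][:2],): 
    key=t+Q@np.array([-.120,-.145]); print("key",key, (np.append(key,.085)-s["position"])@R/.03)
E
```

```text
zero [ 0.5856 -0.0087  0.079 ] tip-mark tool xy mm [-0.6  0.5]
tip [ 0.5851 -0.008   0.085 ] tip-mark tool xy mm [0. 0.]
key [ 0.44746465 -0.13639793] [6.92861436 2.16386584 0.69366512]
```

Emit:
play_rows(
  plan=[
    {"gripper":40,"xyz":[0,0,0],"turn":0},
    {"gripper":40,"xyz":[0,0,0],"turn":0},
    {"gripper":40,"xyz":[0,0,0],"turn":0},
    {"gripper":40,"xyz":[0,0,-0.8],"turn":0},
    {"gripper":40,"xyz":[0,0,-1.7],"turn":0},
    {"gripper":0,"xyz":[1.5,0.5,-1.7],"turn":0},
    {"gripper":0,"xyz":[3.3,1,-1.7],"turn":0},
    {"gripper":0,"xyz":[5.1,1.6,-1.7],"turn":0},
    {"gripper":0,"xyz":[6.9,2.15,-1.5],"turn":0},
    {"gripper":0,"xyz":[6.9,2.15,-0.5],"turn":0},
    {"gripper":0,"xyz":[6.9,2.15,0],"turn":0},
    {"gripper":0,"xyz":[6.9,2.15,0],"turn":0},
  ],
)

```text
t: 5.75
position: [0.4451, -0.1348, 0.103]
tool_rot: [[-0.124, -0.992, -0.004], [-0.992, 0.124, 0.002], [-0.001, 0.004, -1.0]]
wrist_force: [0.0, 0.8, 0.4]
gripper_width: 0.0001
```

```bash
python3 - <<'E'
from h import *
s=arm.sense();print(s["t"],s["position"],s["gripper_width"],s["wrist_force"])
p,d,i,X=cam("wrist");np.savez("w4.npz",p=p,d=d,X=X)
cv2.imwrite("pics/w4.png",p[:,:,::-1])
print("tip proj",proj(i,X,[.5851,-.0085,.085]))
E
```

```text
5.75 [ 0.4451085  -0.13484516  0.10297172] 7.125712418858345e-05 [0.01319853 0.75638129 0.42201643]
tip proj (np.float64(-77.58054328015243), np.float64(-0.4445048174991655))
```

View pics/w4.png

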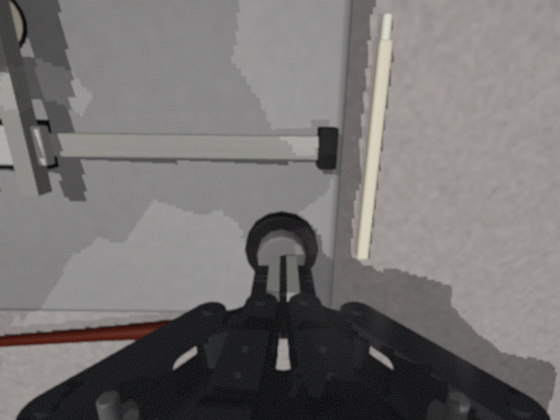

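The dark ring at (8,25) should be off-image if the carrier were still at zero, so I need to check whether it moved.

```bash
python3 - <<'E'
from h import *
i=eyes.camera_info("wrist");X=np.load("w4.npz")["X"];print(ray(i,X,5,24,.079), ray(i,X,380,60,0.0))
p,d,i,X=cam("scene")
print([ (n,np.round(proj(i,X,P),1)) for n,P in dict(tip=(.5851,-.008,.085),zero=(.5856,-.0087,.079),knob=(.535,.0612,.115)).items()])
c=cv2.resize(p[90:270,180:380],None,fx=3.3,fy=3.3,interpolation=cv2.INTER_CUBIC)
cv2.imwrite("pics/s4.png",c[:,:,::-1])
E
```

```text
[ 0.57488236 -0.03320466  0.079     ] [ 5.50278877e-01 -2.14750768e-01 -2.77555756e-17]
[('tip', array([281.2, 211. ])), ('zero', array([280.9, 212.2])), ('knob', array([311.7, 201.5]))]
```

View pics/s4.png

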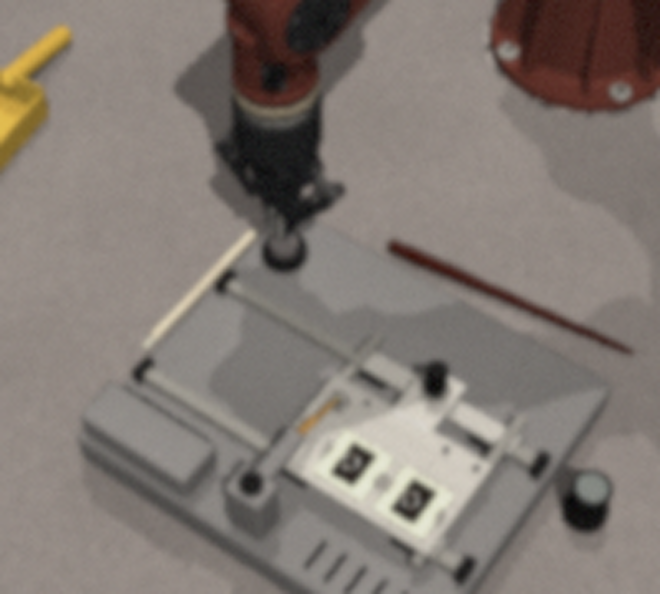

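```bash
python3 - <<'E'
from h import *
i=eyes.camera_info("wrist");X2=np.load("w2.npz")["X"];X4=np.load("w4.npz")["X"]
print(X2.round(3).tolist(),X4.round(3).tolist())
for z in (.06,.07):
  b=ray(i,X2,412,283,z); print(b, ray(i,X4,38,192,z), proj(i,X4,b))
# rail end block: fixed
for z in (.06,.07): print("rail end",ray(i,X4,328,148,z),ray(i,np.load("w1.npz")["X"],514,185,z))
p,d,i,X=cam("wrist");print("change",np.abs(p.astype(int)-np.load("w4.npz")["p"]).mean(), d[15:40:8,2:30:9], np.load("w4.npz")["d"][150,[30,200]])
E
```

```text
[[-0.124, -0.946, -0.299, 0.606], [-0.992, 0.118, 0.037, 0.058], [0.0, 0.301, -0.954, 0.231], [0.0, 0.0, 0.0, 1.0]] [[-0.123, -0.944, -0.305, 0.525], [-0.992, 0.117, 0.039, -0.146], [-0.001, 0.307, -0.952, 0.227], [0.0, 0.0, 0.0, 1.0]]
[ 0.49523249 -0.01076479  0.06      ] [ 0.4997231  -0.00397872  0.06      ] (np.float64(52.44444539957141), np.float64(198.21597226712572))
[ 0.50169703 -0.00675039  0.07      ] [ 0.50121019 -0.01247855  0.07      ] (np.float64(27.24837512901047), np.float64(192.40926584554313))
rail end [ 0.50391625 -0.16768191  0.06      ] [ 0.50458246 -0.16748197  0.06      ]
rail end [ 0.50515215 -0.16637474  0.07      ] [ 0.50778211 -0.16009325  0.07      ]
change 4.114238945578231 [[0.13741216 0.14311203 0.15418914 0.15611579]
 [0.13901679 0.14258978 0.15538682 0.15632714]
 [0.13722196 0.142295   0.1571926  0.15701364]
 [0.13812445 0.14362143 0.14794782 0.15773197]] [0.15484288 0.16516495]
```

Emit:
play_rows(
  plan=[
    {"gripper":0,"xyz":[0,0,-1.5],"turn":0},
    {"gripper":0,"xyz":[-1,0,-2.5],"turn":0},
    {"gripper":0,"xyz":[-3,0,-2.5],"turn":0},
    {"gripper":0,"xyz":[-3.5,0,-2.5],"turn":0},
    {"gripper":0,"xyz":[-3.5,0,-2.5],"turn":0},
    {"gripper":0,"xyz":[-3.5,0,-2.5],"turn":0},
  ],
)

```text
t: 6.65
position: [0.4595, -0.0324, 0.1795]
tool_rot: [[-0.125, -0.992, -0.0], [-0.992, 0.125, -0.001], [0.001, 0.0, -1.0]]
wrist_force: [-1.0, -0.4, 0.5]
gripper_width: -0.0001
```

```bash
python3 - <<'E'
from h import *
p,d,i,X=cam("wrist"); np.savez("w5.npz",p=p,d=d,X=X)
s=arm.sense();print(s["t"],s["position"])
u,v=proj(i,X,[.5851,-.0085,.085]);u0,v0=int(u)-45,max(int(v)-35,0);print(u,v,u0,v0)
c=cv2.resize(p[v0:v0+80,max(u0,0):u0+90],None,fx=6,fy=6,interpolation=cv2.INTER_CUBIC);cv2.imwrite("pics/w5c.png",c[:,:,::-1])
E
```

```text
6.7 [ 0.45939512 -0.03259443  0.17938717]
219.50824127107919 45.618684804132016 174 10
```

View pics/w5c.png

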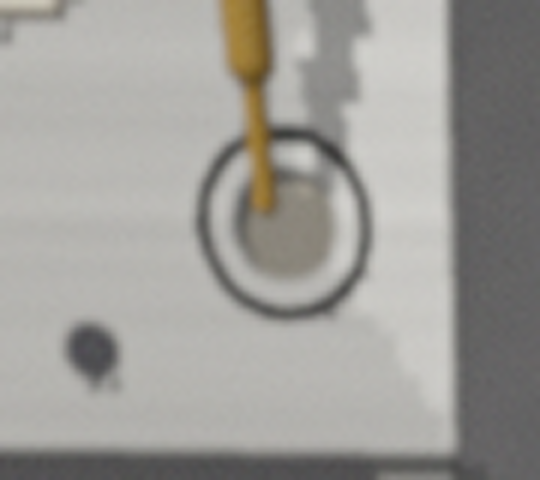

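Tip is inside the hole (≈1.5 mm off). Go and press.

Emit:
play_rows(
  plan=[
    {"gripper":0,"xyz":[2,0,0],"turn":0},
    {"gripper":0,"xyz":[3.5,-0.05,0.5],"turn":0},
    {"gripper":0,"xyz":[3.5,-0.05,2],"turn":0},
    {"gripper":0,"xyz":[3.5,-0.05,2.6],"turn":0},
    {"gripper":0,"xyz":[3.5,-0.05,2.6],"turn":0},
    {"gripper":0,"xyz":[3.5,-0.05,2.9],"turn":0},
    {"gripper":0,"xyz":[3.5,-0.05,3.1],"turn":0},
    {"gripper":0,"xyz":[3.5,-0.05,3.2],"turn":0},
    {"gripper":0,"xyz":[3.5,-0.05,3.2],"turn":0},
  ],
)

```text
t: 7.82
position: [0.4488, -0.1369, 0.0848]
tool_rot: [[-0.124, -0.992, 0.002], [-0.992, 0.124, -0.002], [0.002, -0.002, -1.0]]
wrist_force: [-1.7, -1.9, 5.5]
gripper_width: 0.0001
```

Emit:
play_rows(
  plan=[
    {"gripper":0,"xyz":[0,0,0],"turn":0},
    {"gripper":0,"xyz":[0,0,0],"turn":0},
  ],
)

```text
t: 8.07
position: [0.4488, -0.1369, 0.0847]
tool_rot: [[-0.125, -0.992, 0.002], [-0.992, 0.125, -0.002], [0.002, -0.002, -1.0]]
wrist_force: [-1.1, -1.6, 5.9]
gripper_width: 0.0002
```

Key is at its stop (TCP z 0.0847, ~6 N). Hold to a full second and lift.

Emit:
play_rows(
  plan=[
    {"gripper":0,"xyz":[0,0,0],"turn":0},
    {"gripper":0,"xyz":[0,0,0],"turn":0},
    {"gripper":0,"xyz":[0,0,0],"turn":0},
    {"gripper":0,"xyz":[0,0,0],"turn":0},
    {"gripper":0,"xyz":[0,0,0],"turn":0},
    {"gripper":0,"xyz":[0,0,0],"turn":0},
    {"gripper":0,"xyz":[0,0,-1],"turn":0},
    {"gripper":0,"xyz":[0,0,-2.5],"turn":0},
    {"gripper":0,"xyz":[0,0,-2.5],"turn":0},
    {"gripper":0,"xyz":[0,0,-2.5],"turn":0},
  ],
)

```text
t: 9.32
position: [0.4474, -0.1356, 0.158]
tool_rot: [[-0.125, -0.992, -0.0], [-0.992, 0.125, 0.001], [-0.001, 0.001, -1.0]]
wrist_force: [-0.6, 0.7, -0.0]
gripper_width: -0.0001
```

```bash
python3 - <<'E'
from h import *
s=arm.sense();R=np.array(s["tool_rot"]);print(s["t"],s["position"],s["wrist_force"])
print((np.array([.5370,.0615,.1055])-s["position"])@R/.03)
E
```

```text
9.325 [ 0.44742473 -0.13557773  0.15803556] [-0.59992762  0.74451974 -0.0332533 ]
[-6.88971652 -2.14293713  1.75404654]
```

Emit:
play_rows(
  plan=[
    {"gripper":50,"xyz":[-2,-0.6,0],"turn":0},
    {"gripper":50,"xyz":[-4,-1.2,0],"turn":0},
    {"gripper":50,"xyz":[-6,-1.9,0],"turn":0},
    {"gripper":50,"xyz":[-6.9,-2.14,0],"turn":0},
    {"gripper":50,"xyz":[-6.9,-2.14,0],"turn":0},
    {"gripper":50,"xyz":[-6.9,-2.14,0.8],"turn":0},
    {"gripper":50,"xyz":[-6.9,-2.14,1.75],"turn":0},
    {"gripper":50,"xyz":[-6.9,-2.14,1.75],"turn":0},
    {"gripper":14,"xyz":[-6.9,-2.14,1.75],"turn":0},
    {"gripper":14,"xyz":[-6.9,-2.14,1.75],"turn":0},
    {"gripper":14,"xyz":[-6.9,-2.14,1.75],"turn":0},
    {"gripper":14,"xyz":[-6.9,-2.14,1.75],"turn":0},
  ],
)

```text
t: 10.82
position: [0.5382, 0.061, 0.1072]
tool_rot: [[-0.125, -0.992, 0.002], [-0.992, 0.125, -0.001], [0.0, -0.002, -1.0]]
wrist_force: [-1.2, -1.3, 3.0]
gripper_width: 0.0187
```

Emit:
play_rows(
  plan=[
    {"gripper":14,"xyz":[0.5,0.2,0],"turn":0},
    {"gripper":14,"xyz":[1,0.42,0],"turn":0},
    {"gripper":14,"xyz":[1.5,0.63,0],"turn":0},
    {"gripper":14,"xyz":[2,0.85,0],"turn":0},
    {"gripper":14,"xyz":[2.5,1.05,0],"turn":0},
    {"gripper":14,"xyz":[3,1.27,0],"turn":0},
    {"gripper":14,"xyz":[3.45,1.47,0],"turn":0},
    {"gripper":14,"xyz":[3.45,1.47,0],"turn":0},
    {"gripper":14,"xyz":[3.45,1.47,0],"turn":0},
    {"gripper":14,"xyz":[3.45,1.47,0],"turn":0},
  ],
)

```text
t: 12.08
position: [0.4802, -0.0378, 0.1071]
tool_rot: [[-0.125, -0.992, -0.0], [-0.992, 0.125, -0.002], [0.002, 0.0, -1.0]]
wrist_force: [-1.8, -1.6, 9.3]
gripper_width: 0.0191
```

```bash
python3 - <<'E'
from h import *
p,d,i,X=cam("wrist"); np.savez("w6.npz",p=p,d=d,X=X)
s=arm.sense();print(s["t"],s["position"],s["gripper_width"],s["wrist_force"])
u,v=proj(i,X,[.5851,-.0085,.085]);u0,v0=int(u)-50,max(int(v)-50,0);print(u,v,u0,v0)
c=cv2.resize(p[v0:v0+100,u0:u0+100],None,fx=5,fy=5,interpolation=cv2.INTER_CUBIC);cv2.imwrite("pics/w6c.png",c[:,:,::-1])
E
```

```text
12.125 [ 0.48020028 -0.03776038  0.1070524 ] 0.019104823633669683 [-2.48324316 -1.23394102  8.91698435]
183.3722155396087 64.528867739628 133 14
```

View pics/w6c.png

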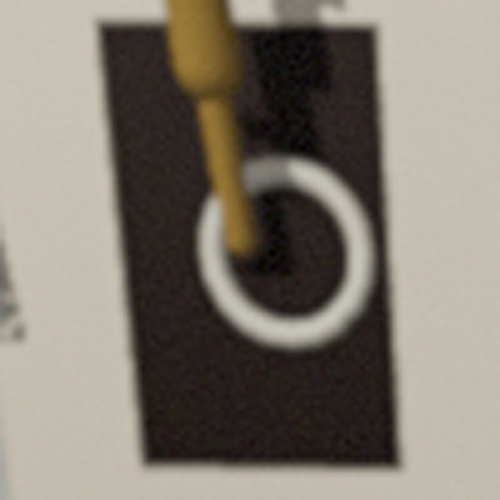

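Tip at (180.6,64.2), ring centre (190,64).

```bash
python3 - <<'E'
from h import *
i=eyes.camera_info("wrist");X=np.load("w6.npz")["X"];R=np.array(arm.sense()["tool_rot"])
for z in(.081,.082): marks(dict(L=(190,64,z),tip=(180.6,64.2,.085)),i,X,R)
E
```

```text
L [ 0.5857 -0.0104  0.081 ] tip-mark tool xy mm [-3.   0.7]
tip [ 0.5854 -0.0073  0.085 ] tip-mark tool xy mm [0. 0.]
L [ 0.5855 -0.0106  0.082 ] tip-mark tool xy mm [-3.3  0.5]
tip [ 0.5854 -0.0073  0.085 ] tip-mark tool xy mm [0. 0.]
```

Emit:
play_rows(
  plan=[
    {"gripper":14,"xyz":[-0.05,0.01,0],"turn":0},
    {"gripper":14,"xyz":[-0.1,0.02,0],"turn":0},
    {"gripper":14,"xyz":[-0.1,0.02,0],"turn":0},
    {"gripper":14,"xyz":[-0.1,0.02,0],"turn":0},
    {"gripper":40,"xyz":[-0.1,0.02,0],"turn":0},
    {"gripper":40,"xyz":[-0.1,0.02,0],"turn":0},
    {"gripper":40,"xyz":[-0.1,0.02,0],"turn":0},
    {"gripper":40,"xyz":[-0.1,0.02,-1],"turn":0},
    {"gripper":40,"xyz":[-0.1,0.02,-2.5],"turn":0},
    {"gripper":40,"xyz":[-0.1,0.02,-2.5],"turn":0},
    {"gripper":0,"xyz":[-0.1,0.02,-2.5],"turn":0},
    {"gripper":0,"xyz":[-0.1,0.02,-2.5],"turn":0},
  ],
)

```text
t: 13.62
position: [0.4791, -0.0326, 0.1792]
tool_rot: [[-0.125, -0.992, -0.004], [-0.992, 0.125, 0.001], [-0.0, 0.004, -1.0]]
wrist_force: [0.8, 0.5, 0.2]
gripper_width: 0.0042
```

```bash
python3 - <<'E'
from h import *
p,d,i,X=cam("wrist"); np.savez("w7.npz",p=p,d=d,X=X)
s=arm.sense();R=np.array(s["tool_rot"]);print(s["t"],s["position"],s["gripper_width"],(np.array([.4475,-.136,.103])-s["position"])@R/.03)
u,v=proj(i,X,[.5851,-.0085,.085]);u0,v0=int(u)-40,max(int(v)-40,0);print(u,v,u0,v0)
c=cv2.resize(p[v0:v0+80,u0:u0+80],None,fx=6,fy=6,interpolation=cv2.INTER_CUBIC);cv2.imwrite("pics/w7c.png",c[:,:,::-1])
E
```

```text
13.675 [ 0.47917427 -0.03255549  0.17924593] 0.00013286024870632967 [3.55393455 0.60726914 2.54256287]
224.7707355946622 78.01803679768594 184 38
```

View pics/w7c.png

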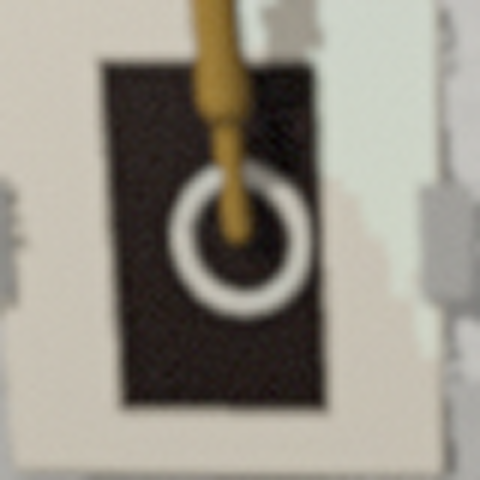

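Released; the tip stands within ~1 mm of the left ring's centre (crop 237,240 vs 243,239). Press.

Emit:
play_rows(
  plan=[
    {"gripper":0,"xyz":[1.8,0.3,0],"turn":0},
    {"gripper":0,"xyz":[3.55,0.6,0.3],"turn":0},
    {"gripper":0,"xyz":[3.55,0.6,1.5],"turn":0},
    {"gripper":0,"xyz":[3.55,0.6,2.6],"turn":0},
    {"gripper":0,"xyz":[3.55,0.6,2.6],"turn":0},
    {"gripper":0,"xyz":[3.55,0.6,2.9],"turn":0},
    {"gripper":0,"xyz":[3.55,0.6,3.1],"turn":0},
    {"gripper":0,"xyz":[3.55,0.6,3.2],"turn":0},
    {"gripper":0,"xyz":[3.55,0.6,3.2],"turn":0},
    {"gripper":0,"xyz":[3.55,0.6,3.2],"turn":0},
  ],
)

```text
t: 14.92
position: [0.4503, -0.1365, 0.0859]
tool_rot: [[-0.125, -0.992, 0.002], [-0.992, 0.125, -0.001], [0.0, -0.002, -1.0]]
wrist_force: [0.3, 0.4, 4.1]
gripper_width: -0.0005
```

Emit:
play_rows(
  plan=[
    {"gripper":0,"xyz":[0,0,0],"turn":0},
    {"gripper":0,"xyz":[0,0,0],"turn":0},
    {"gripper":0,"xyz":[0,0,0],"turn":0},
    {"gripper":0,"xyz":[0,0,0],"turn":0},
    {"gripper":0,"xyz":[0,0,0],"turn":0},
    {"gripper":0,"xyz":[0,0,0],"turn":0},
    {"gripper":0,"xyz":[0,0,0],"turn":0},
  ],
)

```text
t: 15.8
position: [0.4497, -0.1365, 0.0852]
tool_rot: [[-0.125, -0.992, 0.001], [-0.992, 0.125, -0.001], [0.0, -0.001, -1.0]]
wrist_force: [3.3, -0.3, 4.7]
gripper_width: -0.0001
```

Emit:
play_rows(
  plan=[
    {"gripper":0,"xyz":[0,0,-1],"turn":0},
    {"gripper":0,"xyz":[0,0,-2.5],"turn":0},
    {"gripper":0,"xyz":[0,0,-2.5],"turn":0},
    {"gripper":0,"xyz":[0,0,-2.5],"turn":0},
  ],
)

```text
t: 16.3
position: [0.4471, -0.1355, 0.1581]
tool_rot: [[-0.125, -0.992, -0.005], [-0.992, 0.125, 0.002], [-0.001, 0.005, -1.0]]
wrist_force: [0.1, -0.4, -1.0]
gripper_width: 0.0002
```

```bash
python3 - <<'E'
from h import *
s=arm.sense();R=np.array(s["tool_rot"]);print(s["t"],s["position"],s["wrist_force"])
print((np.array([.4793,-.0336,.1055])-s["position"])@R/.03)
E
```

```text
16.3 [ 0.44705122 -0.13548886  0.15811731] [ 0.12064574 -0.44919184 -0.9999393 ]
[-3.50216114 -0.65128507  1.75421099]
```

Step 2 done (5.1–5.8 mm travel held ~1 s). Regrip and shift the carrier 60 mm left for the right ring.

Emit:
play_rows(
  plan=[
    {"gripper":50,"xyz":[-1.7,-0.3,0],"turn":0},
    {"gripper":50,"xyz":[-3.5,-0.65,0],"turn":0},
    {"gripper":50,"xyz":[-3.5,-0.65,0],"turn":0},
    {"gripper":50,"xyz":[-3.5,-0.65,0],"turn":0},
    {"gripper":50,"xyz":[-3.5,-0.65,0.8],"turn":0},
    {"gripper":50,"xyz":[-3.5,-0.65,1.75],"turn":0},
    {"gripper":50,"xyz":[-3.5,-0.65,1.75],"turn":0},
    {"gripper":14,"xyz":[-3.5,-0.65,1.75],"turn":0},
    {"gripper":14,"xyz":[-3.5,-0.65,1.75],"turn":0},
    {"gripper":14,"xyz":[-3.5,-0.65,1.75],"turn":0},
    {"gripper":14,"xyz":[-3.5,-0.65,1.75],"turn":0},
  ],
)

```text
t: 17.68
position: [0.4826, -0.035, 0.1087]
tool_rot: [[-0.125, -0.992, 0.002], [-0.992, 0.125, -0.001], [0.001, -0.002, -1.0]]
wrist_force: [0.1, -1.8, 5.2]
gripper_width: 0.0189
```

Emit:
play_rows(
  plan=[
    {"gripper":14,"xyz":[-0.4,0,0],"turn":0},
    {"gripper":14,"xyz":[-0.8,0,0],"turn":0},
    {"gripper":14,"xyz":[-1.2,0,0],"turn":0},
    {"gripper":14,"xyz":[-1.6,0,0],"turn":0},
    {"gripper":14,"xyz":[-2,0,0],"turn":0},
    {"gripper":14,"xyz":[-2,0,0],"turn":0},
    {"gripper":14,"xyz":[-2,0,0],"turn":0},
    {"gripper":14,"xyz":[-2,0,0],"turn":0},
  ],
)

```text
t: 18.68
position: [0.491, 0.026, 0.1087]
tool_rot: [[-0.125, -0.992, 0.004], [-0.992, 0.125, 0.002], [-0.002, -0.004, -1.0]]
wrist_force: [1.5, 2.0, 5.3]
gripper_width: 0.0189
```

```bash
python3 - <<'E'
from h import *
p,d,i,X=cam("wrist"); np.savez("w8.npz",p=p,d=d,X=X)
s=arm.sense();print(s["t"],s["position"],s["gripper_width"],s["wrist_force"])
u,v=proj(i,X,[.5854,-.0078,.085]);u0,v0=int(u)-50,max(int(v)-50,0);print(u,v,u0,v0)
c=cv2.resize(p[v0:v0+100,u0:u0+100],None,fx=5,fy=5,interpolation=cv2.INTER_CUBIC);cv2.imwrite("pics/w8c.png",c[:,:,::-1])
E
```

```text
18.725 [0.4909862  0.02599035 0.10870675] 0.01906505510123207 [0.44323787 1.4121079  5.45572288]
329.6103961869243 71.8267869929185 279 21
```

View pics/w8c.png

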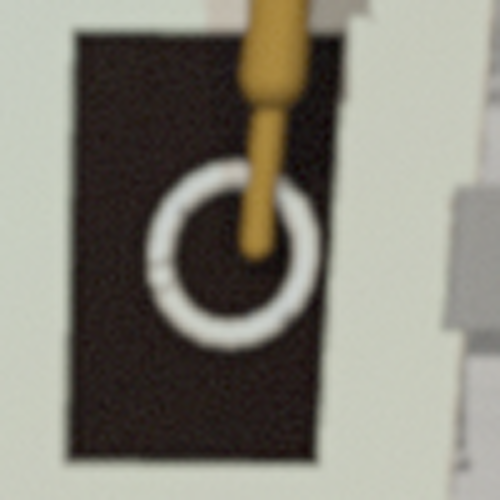

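Tip at crop (255,258) → (329.6,72.2); ring centre (234,253) → (325.4,71.2).

```bash
python3 - <<'E'
from h import *
i=eyes.camera_info("wrist");X=np.load("w8.npz")["X"];R=np.array(arm.sense()["tool_rot"])
marks(dict(R=(325.4,71.2,.0815),tip=(329.6,72,.085)),i,X,R)
E
```

```text
R [ 0.5863 -0.0065  0.0815] tip-mark tool xy mm [1.4 0.8]
tip [ 0.5853 -0.0078  0.085 ] tip-mark tool xy mm [0. 0.]
```

Emit:
play_rows(
  plan=[
    {"gripper":14,"xyz":[0.05,0.03,0],"turn":0},
    {"gripper":14,"xyz":[0.05,0.03,0],"turn":0},
    {"gripper":14,"xyz":[0.05,0.03,0],"turn":0},
    {"gripper":14,"xyz":[0.05,0.03,0],"turn":0},
    {"gripper":40,"xyz":[0.05,0.03,0],"turn":0},
    {"gripper":40,"xyz":[0.05,0.03,0],"turn":0},
    {"gripper":40,"xyz":[0.05,0.03,0],"turn":0},
    {"gripper":40,"xyz":[0.05,0.03,-1],"turn":0},
    {"gripper":40,"xyz":[0.05,0.03,-2.5],"turn":0},
    {"gripper":40,"xyz":[0.05,0.03,-2.5],"turn":0},
    {"gripper":0,"xyz":[0.05,0.03,-2.5],"turn":0},
    {"gripper":0,"xyz":[0.05,0.03,-2.5],"turn":0},
  ],
)

```text
t: 20.23
position: [0.4868, 0.0238, 0.1807]
tool_rot: [[-0.125, -0.992, -0.004], [-0.992, 0.125, 0.0], [0.0, 0.004, -1.0]]
wrist_force: [-0.4, 0.7, 0.0]
gripper_width: 0.004
```

```bash
python3 - <<'E'
from h import *
p,d,i,X=cam("wrist"); np.savez("w9.npz",p=p,d=d,X=X)
s=arm.sense();R=np.array(s["tool_rot"]);print(s["t"],s["position"],s["gripper_width"],(np.array([.4475,-.136,.103])-s["position"])@R/.03)
u,v=proj(i,X,[.5854,-.0078,.085]);u0,v0=int(u)-40,max(int(v)-40,0);print(u,v,u0,v0)
c=cv2.resize(p[v0:v0+80,u0:u0+80],None,fx=6,fy=6,interpolation=cv2.INTER_CUBIC);cv2.imwrite("pics/w9c.png",c[:,:,::-1])
E
```

```text
20.275 [0.4868757  0.0237438  0.18069874] 0.00045049756026558426 [5.44694035 0.62611309 2.59284577]
309.88616049945443 79.05612583450886 269 39
```

Viewer limit reached; I'll check numerically.

```bash
python3 - <<'E'
from h import *
i=eyes.camera_info("wrist");R=np.array(arm.sense()["tool_rot"])
def chk(f,ref):
    q=np.load(f);p=q["p"];X=q["X"];u,v=np.array(proj(i,X,[.5854,-.0078,.085])).astype(int)
    hsv=cv2.cvtColor(p,cv2.COLOR_RGB2HSV)
    b=((hsv[...,1]>110)&(hsv[...,0]>8)&(hsv[...,0]<30)&(hsv[...,2]>90)).astype(np.uint8)
    w=b[:v+15,u-15:u+15];ys,xs=np.nonzero(w);t=(xs[ys>=ys.max()-2].mean()+u-15,ys.max())
    w=(p.min(2)>110).astype(np.uint8);n,l,st,ce=cv2.connectedComponentsWithStats(w)
    c=[a for a in range(1,n) if abs(ce[a]-[u,v]).max()<14 and 15<max(st[a][2:4])<45]
    for a in c:
        m=st[a]; ctr=(m[0]+m[2]/2-.5,m[1]+m[3]/2-.5);print(f,"ring box",m)
        marks(dict(mark=(*ctr,.0815),tip=(*t,.085)),i,X,R)
chk("w7.npz",0);chk("w8.npz",0);chk("w9.npz",0)
E
```

```text
w7.npz ring box [212  66  24  25 221]
mark [ 0.5856 -0.0071  0.0815] tip-mark tool xy mm [ 0.1 -0.2]
tip [ 0.5859 -0.0072  0.085 ] tip-mark tool xy mm [0. 0.]
w8.npz ring box [308  53  35  37 458]
mark [ 0.5864 -0.0063  0.0815] tip-mark tool xy mm [1.7 0.9]
tip [ 0.5853 -0.0078  0.085 ] tip-mark tool xy mm [0. 0.]
w9.npz ring box [298  68  24  25 255]
mark [ 0.5852 -0.0078  0.0815] tip-mark tool xy mm [-0.1 -0.3]
tip [ 0.5854 -0.0078  0.085 ] tip-mark tool xy mm [0. 0.]
```

Tip is 0.3 mm from the right ring's centre (the same check agrees on the earlier frames). Press.

Emit:
play_rows(
  plan=[
    {"gripper":0,"xyz":[1.8,0.2,0],"turn":0},
    {"gripper":0,"xyz":[3.6,0.4,0],"turn":0},
    {"gripper":0,"xyz":[5.45,0.63,0.3],"turn":0},
    {"gripper":0,"xyz":[5.45,0.63,1.5],"turn":0},
    {"gripper":0,"xyz":[5.45,0.63,2.6],"turn":0},
    {"gripper":0,"xyz":[5.45,0.63,2.6],"turn":0},
    {"gripper":0,"xyz":[5.45,0.63,2.9],"turn":0},
    {"gripper":0,"xyz":[5.45,0.63,3.15],"turn":0},
    {"gripper":0,"xyz":[5.45,0.63,3.3],"turn":0},
    {"gripper":0,"xyz":[5.45,0.63,3.3],"turn":0},
    {"gripper":0,"xyz":[5.45,0.63,3.3],"turn":0},
  ],
)

```text
t: 21.65
position: [0.4502, -0.1365, 0.0848]
tool_rot: [[-0.125, -0.992, 0.002], [-0.992, 0.125, -0.001], [0.001, -0.002, -1.0]]
wrist_force: [-0.8, -0.3, 4.5]
gripper_width: 0.0
```

Emit:
play_rows(
  plan=[
    {"gripper":0,"xyz":[0,0,0],"turn":0},
    {"gripper":0,"xyz":[0,0,0],"turn":0},
    {"gripper":0,"xyz":[0,0,0],"turn":0},
    {"gripper":0,"xyz":[0,0,0],"turn":0},
    {"gripper":0,"xyz":[0,0,0],"turn":0},
    {"gripper":0,"xyz":[0,0,0],"turn":0},
    {"gripper":0,"xyz":[0,0,0],"turn":0},
  ],
)

```text
t: 22.52
position: [0.4502, -0.1365, 0.0847]
tool_rot: [[-0.125, -0.992, 0.002], [-0.992, 0.125, -0.001], [0.0, -0.002, -1.0]]
wrist_force: [-1.1, 1.0, 6.0]
gripper_width: 0.0002
```

Emit:
play_rows(
  plan=[
    {"gripper":0,"xyz":[0,0,-1],"turn":0},
    {"gripper":0,"xyz":[0,0,-3],"turn":0},
    {"gripper":0,"xyz":[-1,0,-3.3],"turn":0},
    {"gripper":0,"xyz":[-3.5,0,-3.3],"turn":0},
    {"gripper":0,"xyz":[-3.5,0,-3.3],"turn":0},
    {"gripper":0,"xyz":[-3.5,0,-3.3],"turn":0},
    {"gripper":0,"xyz":[-3.5,0,-3.3],"turn":0},
  ],
)

```text
t: 23.4
position: [0.4619, -0.033, 0.1822]
tool_rot: [[-0.126, -0.992, -0.001], [-0.992, 0.126, -0.001], [0.001, 0.001, -1.0]]
wrist_force: [0.4, -0.6, 0.1]
gripper_width: -0.0001
```

```bash
python3 - <<'E'
from h import *
s=arm.sense();R=np.array(s["tool_rot"]);print(s["t"],s["position"],s["wrist_force"])
p,d,i,X=cam("wrist");u,v=np.array(proj(i,X,[.5854,-.0078,.085])).astype(int)
w=(p.min(2)>110).astype(np.uint8);n,l,st,ce=cv2.connectedComponentsWithStats(w)
for a in range(1,n):
    if abs(ce[a]-[u,v]).max()<14 and 15<max(st[a][2:4])<45:
        m=st[a];print(m,((ray(i,X,m[0]+m[2]/2-.5,m[1]+m[3]/2-.5,.0815)-[.5854,-.0078,.0815])*1e3).round(1))
# bystanders: image change vs start, outside arm
t,_,_,_=cam("top");f=np.load("top0.npz")["p"]
D=(np.abs(cv2.GaussianBlur(t,(5,5),0).astype(int)-cv2.GaussianBlur(f,(5,5),0)).max(2)>40).astype(np.uint8)
n,l,st,ce=cv2.connectedComponentsWithStats(D)
print([(st[a].tolist()) for a in range(1,n) if st[a][4]>40])
E
```

```text
23.4 [ 0.4619384  -0.03295337  0.18216894] [ 0.36094455 -0.62962457  0.07919831]
[208  40  24  25 241] [-0.3  0.3  0. ]
[[220, 174, 34, 36, 484], [286, 179, 13, 9, 63], [231, 181, 8, 11, 57], [262, 183, 14, 7, 74], [247, 187, 14, 20, 173], [279, 191, 19, 22, 336], [249, 196, 71, 75, 2927], [225, 212, 16, 6, 44], [243, 220, 9, 7, 46], [222, 224, 16, 8, 42], [244, 269, 12, 15, 120], [230, 278, 122, 142, 7731], [320, 288, 33, 37, 532], [342, 309, 44, 42, 604], [381, 333, 179, 87, 7568], [348, 349, 38, 68, 887], [338, 359, 13, 29, 147], [174, 369, 95, 51, 2207], [282, 383, 30, 37, 554]]
```

Right ring is still within 0.5 mm of the tip; the only image changes are the carrier and the arm. Handing in.

```bash
python3 -c "
from cell import arm; print(arm.sign_off(), arm.sense()['t'])"
```

```text
the job is handed in; nothing more can be done
the job is handed in; nothing more can be done
```

I took the three readings in order (zero hole, left ring, right ring) and handed the job in at about 23.4 s. Each time I moved the carrier by its knob, let go, and held the key down for about a second.

| Mark | Tip offset before pressing | TCP height and force while pressed |
|---|---|---|
| Zero hole | about 1.5 mm | 0.0847 m, about 6 N |
| Left ring | about 0.3 mm | 0.0852–0.0859 m, 4–5 N |
| Right ring | about 0.3 mm | 0.0847 m, 4.5–6 N |

- **End state:** after the last press the tip was within 0.5 mm of the right ring's centre. The key is released and the arm stands clear in free air.
- **Surroundings:** the before/after top view showed change only at the carrier and the arm with its shadow. I saw no sign that anything else had moved, though I did not measure each object.

Checks that fell short or disagreed:
- The left-ring press was slightly shallower than the other two, by my estimate 5.1–5.8 mm of travel. That is above the 4 mm that counts as down, but perhaps not quite at the stop.
- During the first key approach a wrist picture briefly suggested that the carrier had shifted. I rechecked before pressing, and it had not.
- The viewer's 12-picture limit was reached, so the last two position checks were numeric only. On two earlier frames the numeric method agreed with what I had seen.

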